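# Click a relay module onto the bench's mounting rail

### The job

Put the loose relay module into the gap on the mounting rail, between the two modules already there. Hook its rigid lip under the rail's near edge first, with the other end still raised, then rock that far end down until the sprung foot clicks under the far edge and the module sits flush and square, and let it go. Work gently, by feel, without forcing the rail, and leave the small things standing round about where they are.

Things in the scene. Friction and masses are not known exactly. Their poses are not given: they have to be found in the camera images.
- base_plate: Steel plate 90 x 250 x 6 mm fixed to the worktop, carrying a raised aluminium top-hat rail 240 mm long. Origin: centre of its underside; x across the rail to the far side, y along the rail, z up. A fixed module 27 mm wide, tops 76 mm above the underside, sits at each end of the rail (centres at y = -104 and +104 mm); the gap is 181 mm. Never load rail or plate with over 40 N.
- rail_top (a point): Point on the plate's centre line, 28 mm above its underside, level with the rail's flat 35 mm wide top; axes of the plate. The rail's edges are 3 mm flanges overhanging its body by 6 mm, 19 mm free below. Screwed through slotted holes, the rail's own centre line lies up to 10 mm before or behind (x) this point, not measured: the near edge is at x = -27.5 to -7.5 mm. Find it by touch.
- relay_centre (a point): Centre of the loose relay module's grey housing, 90 (x) x 36 (y) x 48 (z) mm, 0.12 to 0.21 kg. Its flat underside, 24 mm lower, is the seat that comes to lie on the rail's top, rail in the middle with 1 mm of play. Two bars hang 11.5 mm below the seat (it stands on them at first): a rigid lip bar at x = -25.8 to -18.6 mm, its hook pointing to +x, and the sprung foot at +15 to +27 mm.
- relay_lip (a point): Tip of the rigid lip's hook, 13.4 mm to the -x side of the housing's centre and 8.5 mm below the seat (housing's axes). The hook reaches 5.2 mm out of its bar. The mouth between seat and hook is 4.6 mm high at the bar and 7.8 mm at the tip: the 3 mm flange enters with the module tilted, lip end down, by 21 to 27 degrees. The foot meets the far flange at about 14 degrees and is home at 0.
- relay_foot (a joint): Travel in m of the black sprung foot, 30 mm wide, nose pointing to -x: 0 at rest (sprung in), up to 0.0065 pushed outward (+x). Its spring starts at 7.5 N and adds 3 N a mm. The far flange cams its sloped underside outward until it snaps back below the flange: the click, at about 6 to 14 N of push down on the far part of the housing's top.
- pin_tin: Round white tin, 56 mm across, 28 mm high; leave it alone. Origin: centre of its underside.
- screw_jar: Small jar with black lid, 34 mm across, 36 mm high; leave it alone. Origin: centre of its underside.
- third_hand: Small metal clamp on a foot 32 x 50 mm, 47 mm high; leave it alone. Origin: centre of its underside.
There are look-alikes about, which are no part of the job. Several things look just like the part that bears relay_centre: the one meant starts farthest from the robot's base.

How it is judged:
By the outcome, as a careful person would: the job done as asked, in the order asked, and still so for the second after the job is handed in, with the robot touching nothing.
It also fails if it takes over 69 s, if anything falls off the work surface, if the arm or the gripper's body presses on something with over 40 N, if the wrist force passes 120 N, or if a joint passes its speed limit or range.

### The arm

A 6-joint arm with a two-finger parallel gripper is mounted at the origin on a cart in front of the work surface, level with it; the furniture and walls round the work are solid. World frame = base frame: x ahead of the robot, y to its left, z up, the work surface at z = 0. Lengths are in m, angles in degrees, forces in N, time in s.
With the tool pointing down it reaches from about 0.35 to 0.875 m from the base axis. Payload 4.2 kg.
Tool frame: the origin (TCP) lies midway between the tips of the shut fingers; the grasp point (between the pads) lies 19 mm behind it; z points along the fingers, y is the line along which they close (so a half turn about z gives the same grasp; the last joint's range is limited). The gripper opens to 87 mm and grips with 3 to 60 N. Pads are 19 mm wide; open, the fingers measure 117 mm over their backs; the gripper's body (75 mm by 190 mm) begins 51 mm behind the grasp point.
Start: joints at [91.421, 22.042, 0.453, 0, -68.411, -14.817], TCP at [0.145, 0.608, 0.192] pointing down, gripper open.
Joint ranges: [-179.83, 179.83], [-69.29, 118.12], [-61.27, 80.66], [-181.25, 117.63], [-171.15, -9.14], [-177.46, 177.46]. Speed limits (degrees/s): [159.86, 159.86, 180, 180, 180, 180].

### API

Orientations are given as [roll, pitch, yaw] about the fixed x, y, z axes, in that order (R = Rz(yaw) Ry(pitch) Rx(roll)).
In Python, from workcell import env gives the robot as it stands. The module is installed in compiled form; this text tells all that it offers. Calls block until the motion is done:
- env.goto(position, orientation): joint-space move of the TCP to a pose.
- env.move_straight(position, rotation=None, rate=0.15, force_limit=None): straight line of the TCP; rotation=None keeps the orientation; rate is the mean speed in m/s. With force_limit (N) it stops when the force on the tool has changed by that much, and returns True; else False.
- env.set_joints(angles): joint-space move.
- env.gripper_to(opening, grasp_force=None): opening from 0.0 (shut) to 1.0 (fully open); grasp_force is the grip in N (None keeps the last); returns when the fingers have stopped.
- env.dwell(seconds).
- env.inverse_kinematics(position, orientation): joint angles nearest the present ones, or None.
- env.read_state(): the state.
- env.grab_frame(name): name is "side" or "top"; returns a dict with "image" (400x640x3 uint8, blue, green, red), "fx", "fy", "cx", "cy" (pixels), "D" ([k1, k2, p1, p2, k3] as OpenCV has them; the pictures are not rectified), "position" and "orientation" of the camera in the world. Camera axes: x right, y up, looking along -z (the intrinsics and any distortion apply to the point x, -y, -z); pixel columns grow to the right and rows downward; lengths in m; the calibration is good to about 2 mm. A picture is of the moment at which its call begins. There is no depth.
A pose or a line that the arm cannot do raises env.Unreachable and nothing moves.
- env.close_job(): hands the job in; it is judged then, once.
Trained networks look in a picture, given as the dict that the camera call returned (one of the last four; its "shot" number tells which), for a name from the list of things; names that differ only in an ending like _2 or _b are one class to them, and where a whole thing is asked for, a point or a joint stands for the part that bears it (a point fixed in the world has none). Each returns a list of dicts, best first, with "score" (0 to 1); they miss things now and then, are a little off and sometimes report something else, mostly with a low value. They report only what shows in the picture. A call takes as long as a camera call. They do not tell look-alikes from the thing itself.
- env.search_frame(picture, thing): "xyz" ([x, y, z] in m, in world coordinates, good to about 4 mm: the middle of the surface that is visible of it).
- env.trace(picture, thing): "mask" (400x640 bool, what is visible of it).
The state is a dict: "clock": time; "joint_positions": joint angles; "qvel": joint speeds; "joint_torque": joint torques, N m; "position": TCP position; "tool_rot": TCP orientation; "force": force on the tool from outside, world axes, zero at the start; "wrist_torque": the same for the moment, N m; "opening": opening from 0.0 (shut) to 1.0 (fully open); "finger_force": force on a finger pad.
Only numpy, scipy, OpenCV 4.12 (cv2) and the standard library are available. Lean on these libraries where they do the work, as an engineer would, in place of code of your own. Each camera call takes 0.05 s, during which the arm holds its last target. There are 200 camera calls.

## Working session

There is one attempt and no reset: what is moved stays moved. The work goes in short steps, each a Python script; the robot and the scene stay as the last script left them, time stands still between calls to the robot, and variables do not carry over. Pictures are saved under pics/ and viewed, at most 10 in all, crops included, and the job is handed in when it is done.

```bash
mkdir -p pics; python3 - <<'E'
from workcell import env
import cv2, numpy as np
s=env.read_state(); print(s['clock'],s['position'],s['tool_rot'],s['force'])
for n in("top","side"):
    f=env.grab_frame(n); cv2.imwrite(f"pics/{n}0.png",f["image"])
    print(n,f["fx"],f["fy"],f["cx"],f["cy"],f["D"],f["position"],f["orientation"])
    for t in("relay_centre","base_plate","relay_foot","pin_tin","screw_jar","third_hand"):
        for d in env.search_frame(f,t): print(t,np.round(d["xyz"],3),round(d["score"],2))
E
```

```text
0.0 [0.14462168 0.60734253 0.19094983] [ 1.79874688e+02 -5.25640031e-03 -1.34063124e+01] [-0.05229705  0.28193656 -0.41147524]
top 398.38303773791404 398.38303773791404 321.79091965391643 189.44671976440551 [-0.0934368  0.         0.         0.         0.       ] [ 0.43306962 -0.06443332  1.03043048] [ 10.43046476   0.11971893 -90.64165491]
relay_centre [ 0.499 -0.213  0.06 ] 0.64
relay_centre [ 0.425 -0.046  0.054] 0.6
relay_centre [0.428 0.172 0.06 ] 0.59
base_plate [0.562 0.098 0.027] 0.92
pin_tin [ 0.728 -0.136  0.028] 0.76
pin_tin [0.561 0.1   0.027] 0.23
screw_jar [ 0.723 -0.263  0.04 ] 0.48
third_hand [ 0.752 -0.014  0.003] 0.64
side 377.95402568379143 377.95402568379143 316.3086645385143 201.81062588069506 [-0.06064242  0.          0.          0.          0.        ] [ 0.90104458 -0.51761806  0.68950655] [40.87907999  0.60670071 30.56259381]
relay_centre [ 0.435 -0.049  0.055] 0.93
relay_centre [0.437 0.168 0.048] 0.8
pin_tin [ 0.733 -0.146  0.025] 0.96
screw_jar [ 0.723 -0.277  0.034] 0.78
third_hand [ 0.758 -0.015  0.009] 0.75
```

View pics/top0.png

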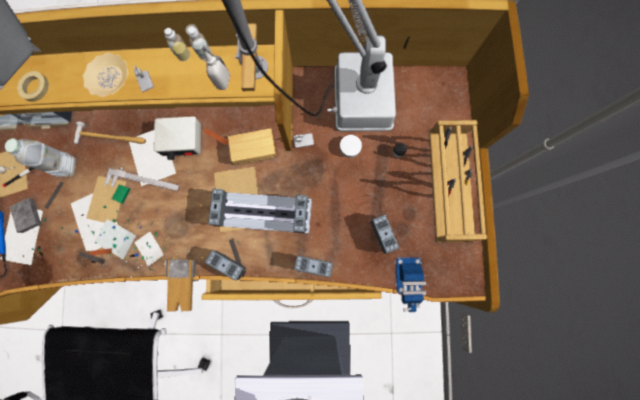

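View pics/side0.png

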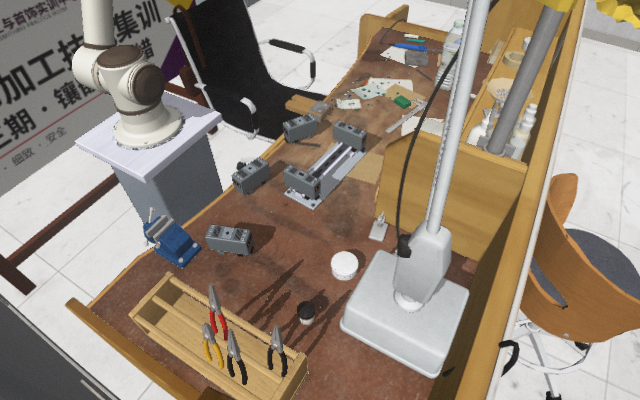

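Top-view look-alikes are the loose modules at px (385,232), (313,266) and (225,264), plus the two fixed on the rail at (217,205) and (302,212). Base distances of the loose ones are about 0.54, 0.43 and 0.46 m, so I choose (385,232), which is (240,237) in the side view. I'll check it close up and fit poses from the masks.

```bash
cat > h.py <<'E'
from workcell import env
import cv2, numpy as np
from scipy.spatial.transform import Rotation as R
from scipy.optimize import minimize
def proj(f,P):
    Rc=R.from_euler('xyz',f["orientation"],degrees=True).as_matrix()
    p=(np.atleast_2d(P)-np.array(f["position"]))@Rc
    p=p*[1,-1,-1]
    K=np.array([[f["fx"],0,f["cx"]],[0,f["fy"],f["cy"]],[0,0,1.]])
    return cv2.projectPoints(p.reshape(-1,1,3),np.zeros(3),np.zeros(3),K,np.array(f["D"]))[0][:,0]
def boxpts(lo,hi):
    return np.array([[x,y,z] for x in(lo[0],hi[0]) for y in(lo[1],hi[1]) for z in(lo[2],hi[2])])
def sil(f,parts,x,y,yaw,z=0,S=4):
    m=np.zeros((400*S,640*S),np.uint8)
    c,s=np.cos(yaw),np.sin(yaw); Rm=np.array([[c,-s,0],[s,c,0],[0,0,1]])
    for p in parts:
        u=proj(f,p@Rm.T+[x,y,z])
        h=cv2.convexHull(((u+.5)*S).astype(np.float32)).astype(np.int32)
        cv2.fillConvexPoly(m,h,255)
    return cv2.resize(m,(640,400),interpolation=cv2.INTER_AREA)/255.
def fit(views,parts,x0):
    def cost(v):
        return sum(np.abs(sil(f,parts,*v)-m).sum()/m.sum() for f,m in views)
    best=None
    for d in(-.2,0,.2):
        r=minimize(cost,np.array(x0)+[0,0,d],method='Nelder-Mead',options=dict(initial_simplex=np.array(x0)+[0,0,d]+np.array([[0,0,0],[.015,0,0],[0,.015,0],[0,0,.15]]),xatol=1e-4,fatol=1e-4))
        if best is None or r.fun<best.fun: best=r
    return best
RELAY=[boxpts((-.045,-.018,.0115),(.045,.018,.0595)),boxpts((-.0258,-.015,0),(-.0186,.015,.0115)),boxpts((.015,-.015,0),(.027,.015,.0115))]
PLATE=[boxpts((-.045,-.125,0),(.045,.125,.006))]+[boxpts((-.045,s*.104-.0135,.028),(.045,s*.104+.0135,.076)) for s in(-1,1)]
def masks(f,thing,near):
    """mask of 'thing' whose centroid is nearest the projection of near"""
    u=proj(f,[near])[0]; out=[]
    for d in env.trace(f,thing):
        ys,xs=np.nonzero(d["mask"])
        if len(xs): out.append((np.hypot(xs.mean()-u[0],ys.mean()-u[1]),d["score"],d["mask"]))
    out.sort(key=lambda t:t[0]); return out
E
python3 - <<'E'
from h import *
ft=env.grab_frame("top"); fs=env.grab_frame("side")
for name,parts,near,x0 in(("relay_centre",RELAY,(.499,-.213,.04),(.499,-.213,.3)),("base_plate",PLATE,(.562,.098,.03),(.562,.098,0))):
    V=[]
    for f in(ft,fs):
        o=masks(f,name,near); print(name,f["shot"],[(round(a,1),round(b,2),int(m.sum())) for a,b,m in o])
        if o and o[0][0]<15: V.append((f,o[0][2].astype(float)))
    for vs in ([V] if len(V)<2 else [V,V[:1],V[1:]]):
        r=fit(vs,parts,x0); print(np.round(r.x[:2],4),np.degrees(r.x[2]),r.fun)
a=cv2.resize(ft["image"][150:290,200:420],None,fx=3.6,fy=3.6,interpolation=cv2.INTER_CUBIC)
cv2.imwrite("pics/ctop.png",a)
b=cv2.resize(fs["image"][100:270,190:380],None,fx=3.5,fy=3.5,interpolation=cv2.INTER_CUBIC)
cv2.imwrite("pics/cside.png",b)
E
```

```text
relay_centre 3 [(np.float64(2.4), 0.62, 636), (np.float64(76.2), 0.6, 593), (np.float64(123.8), 0.29, 259), (np.float64(159.9), 0.89, 633)]
relay_centre 4 [(np.float64(3.3), 0.72, 1154), (np.float64(63.9), 0.74, 876), (np.float64(120.0), 0.62, 3343), (np.float64(129.4), 0.73, 694)]
[ 0.5008 -0.2182] 21.8725434571916 0.1877496236823539
[ 0.5004 -0.2187] 21.560696727720263 0.07824639289678136
[ 0.5027 -0.2174] 23.645022373012694 0.09390355795697829
base_plate 3 [(np.float64(1.3), 0.6, 3546), (np.float64(128.4), 0.5, 591)]
base_plate 4 [(np.float64(4.2), 0.7, 3406)]
[0.5639 0.0928] -4.634931089085172 0.08794333235216807
[0.5642 0.093 ] -4.57943096155848 0.03421253442155204
[0.5631 0.0942] -4.974633508441347 0.047882053584792694
```

View pics/ctop.png

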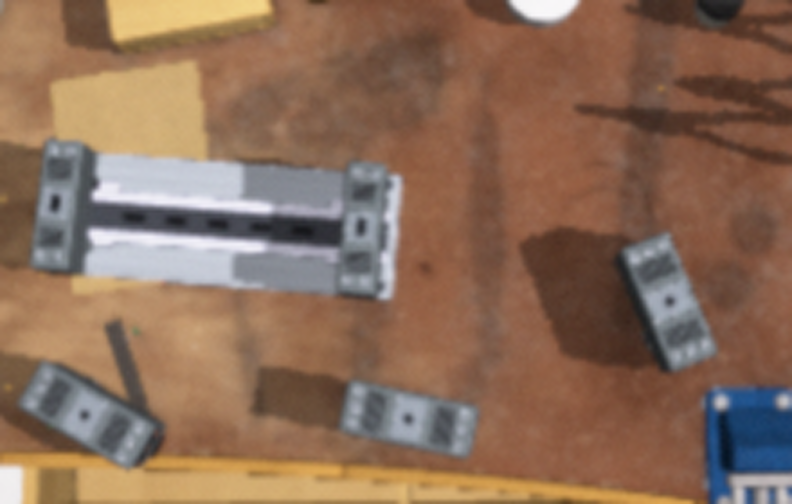

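View pics/cside.png

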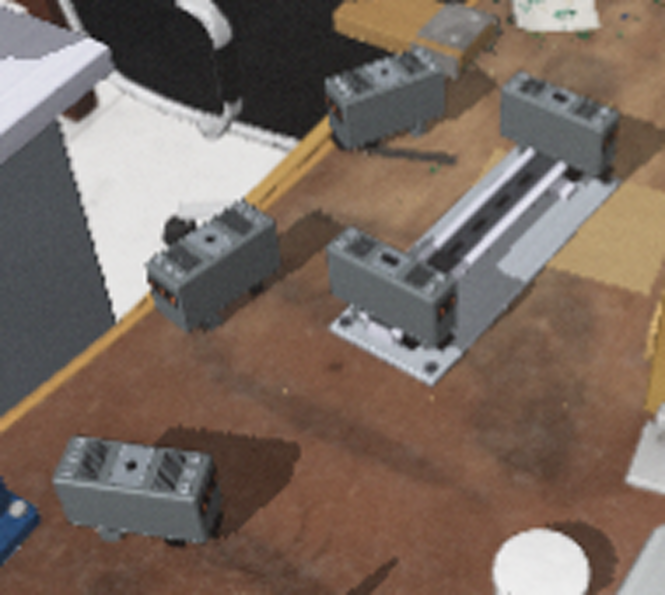

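The close crop confirms the choice. The module at top-crop (668,302), side-crop (135,490), has its grey lip bar on the left (110,530), the world −x end. Its black foot is on the right (178,540), the +x end, so its yaw is about 22°. The plate's fixed modules also show their black foot on the +x side, so plate yaw is about −4.6°. Next I check reachability, then grasp.

```bash
cat >> h.py <<'E'
PX,PY,PYAW=.5639,.0930,-4.65     # plate pose
PR=R.from_euler('z',PYAW,degrees=True).as_matrix()
def w(x,y,z): return PR@[x,y,z]+[PX,PY,0]      # plate -> world
GZ=.024+.006-.019     # TCP height above the seat in the module's frame
GX=0.0
def tcp(ox,oz,th,oy=0.0):
    """TCP pose for seat centre at plate (ox,oy,.028+oz), far end raised th deg"""
    t=np.radians(th); c,s=np.cos(t),np.sin(t)
    return w(ox+GX*c-GZ*s,oy,.028+oz+GX*s+GZ*c),[180,-th,PYAW]
def mouth(th):
    """offset of seat centre from flange edge/top: (dx at bar contact, dz mid, half clearance) with .4 mm back-off"""
    t=np.radians(th); c,s=np.cos(t),np.sin(t)
    rot=lambda x,z:np.array([x*c-z*s,x*s+z*c])
    r0,hr,tp=rot(-.0186,0),rot(-.0186,-.0046),rot(-.0134,-.0078)
    seat=lambda x:s/c*x
    hook=lambda x:hr[1]+(tp[1]-hr[1])/(tp[0]-hr[0])*(x-hr[0])
    xe=r0[0]
    for _ in range(30):
        top=seat(xe); bot=hook(xe); mid=(top+bot)/2
        zb=mid-.0015                 # flange underside in module frame
        xe=max(r0[0]+(r0[1]-zb)*s/c, r0[0])+0
    return -xe,-(mid+.0015),(top-bot-.003)/2
E
python3 - <<'E'
from h import *
for th in(24,20,16,14,12,0): print(th,np.round(np.array(mouth(th))*1e3,2))
q=lambda p,o:print(np.round(p,3),o,None if env.inverse_kinematics(p,o) is None else np.round(env.inverse_kinematics(p,o),0))
for yy in(22.3,-157.7): q([.5015,-.218,.0225],[180,0,yy])
for f in(0,180):
  for th in(24,13):
    p,o=tcp(-.024,.0073,th)
    Ro=R.from_euler('xyz',o,degrees=True)*R.from_euler('z',f,degrees=True); q(p,Ro.as_euler('xyz',degrees=True))
E
```

```text
24 [15.54  7.82  0.9 ]
20 [16.24  6.76  0.85]
16 [16.87  5.66  0.82]
14 [17.15  5.09  0.81]
12 [17.42  4.5   0.8 ]
0 [18.6  0.8  0.8]
[ 0.501 -0.218  0.022] [180, 0, 22.3] [ -7.  25. -23.   0. -42. 119.]
[ 0.501 -0.218  0.022] [180, 0, -157.7] [ -7.  25. -23.  -0. -42. -61.]
[0.536 0.095 0.045] [180.   -24.    -4.65] None
[0.538 0.095 0.046] [180.   -13.    -4.65] [ 31.  18. -39.  19. -24.  38.]
[0.536 0.095 0.045] [-180.     24.    175.35] None
[0.538 0.095 0.046] [-180.     13.    175.35] [  31.   18.  -39.   19.  -24. -142.]
```

```bash
cat >> h.py <<'E'
PHI=15.   # tool pitch relative to the module
def tcp(ox,oz,th,oy=0.0):
    t=np.radians(th); c,s=np.cos(t),np.sin(t); p=np.radians(PHI-th)
    g=np.array([ox+GX*c-.030*s, .028+oz+GX*s+.030*c])
    return w(g[0]-.019*np.sin(p),oy,g[1]-.019*np.cos(p)),[180,PHI-th,PYAW]
RX,RY,RYAW=.5015,-.218,22.3
def pick(z):
    P=R.from_euler('z',RYAW,degrees=True).as_matrix()
    a=np.radians(PHI); return P@[-.019*np.sin(a),0,0]+[RX,RY,.0655-.024-.019*np.cos(a)+z],[180,PHI,RYAW]
E
python3 - <<'E'
from h import *
def q(p,o):
    j=env.inverse_kinematics(p,o); print(np.round(p,4),o,None if j is None else np.round(j,0))
q([.36,.33,.25],[180,0,20]); q(*pick(0)); q(*pick(.1))
for th in(26,24,13,0): q(*tcp(-.024,.0073,th))
q(*tcp(-.024,.09,24)); q(w(.03,0,.08),[180,0,PYAW]);q(w(.03,0,.16),[180,0,PYAW])
E
```

```text
[0.36 0.33 0.25] [180, 0, 20] [ 62.   6. -12.   0. -71.  48.]
[ 0.497  -0.2199  0.0231] [180, 15.0, 22.3] [ -3.  31. -17.   8. -56. 110.]
[ 0.497  -0.2199  0.1231] [180, 15.0, 22.3] [ -3.  24. -11.   7. -69. 112.]
[0.5305 0.0957 0.0436] [180, -11.0, -4.65] [ 31.  18. -37.  14. -27.  42.]
[0.5308 0.0957 0.0439] [180, -9.0, -4.65] [ 31.  19. -34.  10. -30.  46.]
[0.5326 0.0955 0.0455] [180, 2.0, -4.65] [ 27.  24. -20.  -1. -48.  60.]
[0.5351 0.0953 0.0469] [180, 15.0, -4.65] [ 23.  31.  -7.  -7. -66.  67.]
[0.5308 0.0957 0.1266] [180, -9.0, -4.65] [ 31.  13. -27.   8. -43.  49.]
[0.5938 0.0906 0.08  ] [180, 0, -4.65] [ 24.  25. -12.   0. -53.  61.]
[0.5938 0.0906 0.16  ] [180, 0, -4.65] [ 24.  21.  -6.   0. -63.  61.]
```

```bash
python3 - <<'E'
from h import *
env.gripper_to(.75)
env.goto([.36,.33,.25],[180,0,20])
env.goto(*pick(.10))
f=env.grab_frame("top"); cv2.imwrite("pics/a.png",f["image"])
p,o=pick(0)
print("contact",env.move_straight(p,rate=.08,force_limit=6))
env.gripper_to(0,grasp_force=40)
s=env.read_state(); print(s['clock'],s['position'],s['opening'],s['opening']*87,s['finger_force'],s['force'])
p,o=pick(.10); env.move_straight(p,rate=.12)
s=env.read_state(); print(s['clock'],s['opening'],s['finger_force'],s['force'])
f=env.grab_frame("side"); cv2.imwrite("pics/b.png",cv2.resize(f["image"][100:300,150:350],None,fx=2.9,fy=2.9,interpolation=cv2.INTER_CUBIC))
E
```

```text
contact False
7.2083 [ 0.49702065 -0.21988509  0.02322233] 0.4058548545569669 35.30937234645612 39.86378252506256 [-0.68332885  0.41587784  0.02138775]
8.1917 0.4032494614440559 39.86164391040802 [-0.59203705 -0.32715016 -1.96415578]
```

View pics/b.png

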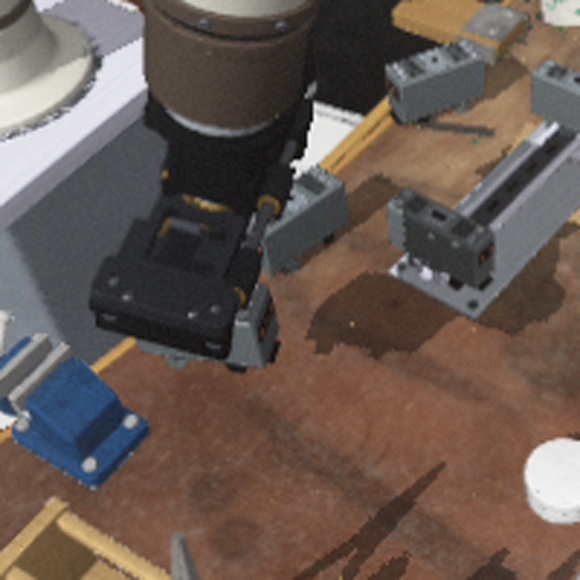

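The module is held: lip at crop (176,357), foot at (235,368), and the weight is about 0.2 kg. Next I tilt it, lower it before the rail and feel for the near edge.

```bash
python3 - <<'E'
from h import *
env.goto(*tcp(-.028,.11,24))
oz=.0078
print("down",env.move_straight(tcp(-.028,oz,24)[0],rate=.09,force_limit=5))
env.dwell(.2)
s=env.read_state(); f0=s['force']; print(s['clock'],s['position'],f0)
for n in("side","top"):
    f=env.grab_frame(n); u=proj(f,[w(0,0,.05)])[0].astype(int)
    cv2.imwrite(f"pics/c_{n}.png",cv2.resize(f["image"][u[1]-60:u[1]+60,u[0]-70:u[0]+70],None,fx=5,fy=5,interpolation=cv2.INTER_CUBIC))
hit=env.move_straight(tcp(.014,oz,24)[0],rate=.015,force_limit=3)
s=env.read_state(); 
lp=PR.T@(s['position']-tcp(0,oz,24)[0])
print("hit",hit,s['clock'],"ox",lp,PR.T@(s['force']-f0),s['opening'])
env.dwell(.2); s=env.read_state(); print(PR.T@(s['position']-tcp(0,oz,24)[0]),PR.T@(s['force']-f0))
E
```

```text
down False
10.9167 [0.52708433 0.09618135 0.0449441 ] [-0.19240982  0.5687774  -0.87108484]
hit True 12.6417 ox [-0.00516088 -0.00090292 -0.00124516] [-0.71130308 -1.0108436   2.29569393] 0.40881231019863373
[-0.00511379 -0.00085449 -0.00123934] [-1.74392451 -0.83017811  3.0024671 ]
```

View pics/c_side.png

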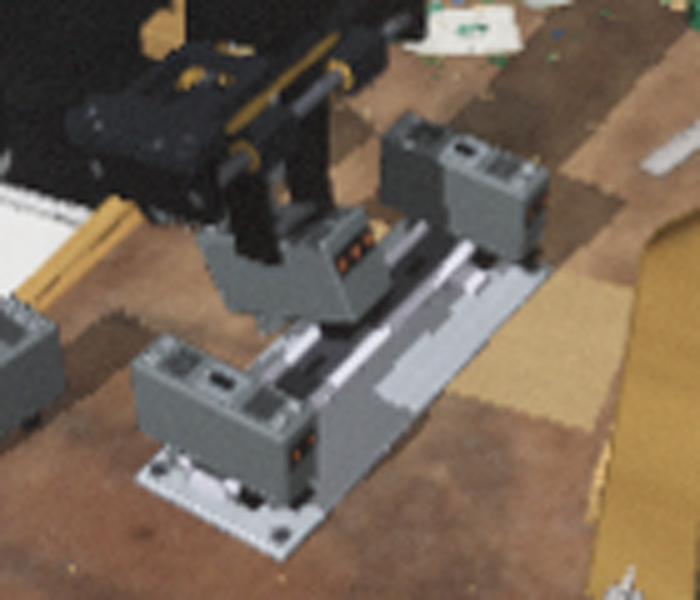

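The crop shows the tilted module before the rail: lip at about (270,320), foot at (345,325), housing clear of both fixed modules. The touch force (back and up along the seat normal) is the seat on the flange's top corner, so I ease up, go in until the bar touches, then check by a gentle lift that the hook is under the flange.

```bash
cat >> h.py <<'E'
def rel(th,s=None):
    s=s or env.read_state(); return (PR.T@(s['position']-tcp(0,0,th)[0]))*1e3
def show(tag,th,f0=None):
    s=env.read_state(); print(tag,round(s['clock'],2),"o(mm)",np.round(rel(th,s),2),"rot",np.round(s['tool_rot'],1),"F",np.round(PR.T@s['force'],1),"op",round(s['opening'],4))
    return s
E
python3 - <<'E'
from h import *
s=show("now",24)
p=s['position']
env.move_straight(p+PR@[-.001,0,.0013],rate=.01); env.dwell(.3); s=show("up",24)
p=s['position']
print(env.move_straight(p+PR@[.006,0,0],rate=.01,force_limit=3)); env.dwell(.1); s=show("in",24)
p=s['position']
print(env.move_straight(p+PR@[-.0007,0,.004],rate=.01,force_limit=3)); env.dwell(.1); s=show("lift",24)
E
```

```text
now 12.84 o(mm) [-5.11 -0.85  6.56] rot [179.9  -8.8  -4.7] F [-2.  -0.3  2.1] op 0.4062
up 13.47 o(mm) [-6.13 -0.9   7.78] rot [179.9  -8.7  -4.7] F [-0.1 -0.  -1.6] op 0.403
True
in 13.96 o(mm) [-5.2  -1.85  6.52] rot [179.8  -8.5  -4.7] F [-0.3  0.5  1.5] op 0.4023
True
lift 14.44 o(mm) [-7.44 -2.81  8.09] rot [179.7  -8.3  -4.8] F [-0.3  0.6 -1.6] op 0.4089
```

```bash
cat >> h.py <<'E'
def go(ox,oy,oz,th,rate=.01):
    p,o=tcp(ox*1e-3,oz*1e-3,th,oy*1e-3); env.move_straight(p,rotation=o,rate=rate)
def F():
    return PR.T@np.array(env.read_state()['force'])
def step(o,d,th,n,lim,f0=None):
    """step o (mm) along d until the force along -d has grown by lim"""
    o=np.array(o,float); d=np.array(d,float); u=d/np.linalg.norm(d)
    f0=F() if f0 is None else f0
    for i in range(n):
        o=o+d; go(*o,th); f=F()
        if -(f-f0)@u>lim: break
    print("step",np.round(o,2),"act",np.round(rel(th),2),"dF",np.round(f-f0,1),"t",round(env.read_state()['clock'],2)); return o
E
python3 - <<'E'
from h import *
go(-7.5,0,7.8,24); env.dwell(.2); s=show("a",24); f0=F()
o=step([-7.5,0,7.8],[.4,0,0],24,22,2.0,f0); s=show("b",24)
o=step(o+[-.5,0,0],[0,0,.3],24,8,2.0,f0)
s=show("c",24)
E
```

```text
a 15.07 o(mm) [-7.41  0.05  7.85] rot [-180.    -9.    -4.7] F [ 0.2 -0.6 -1.6] op 0.4053
step [-4.3  0.   7.8] act [-4.6  -0.16  7.68] dF [-3.6  0.8  2.1] t 17.07
b 17.07 o(mm) [-4.6  -0.16  7.68] rot [180.   -9.   -4.7] F [-3.4  0.2  0.5] op 0.4109
step [-4.8  0.   9.6] act [-5.03 -0.08  9.28] dF [-1.4  1.1 -3.6] t 18.57
c 18.57 o(mm) [-5.03 -0.08  9.28] rot [180.   -9.   -4.7] F [-1.2  0.4 -5.1] op 0.4111
```

The hook is under the flange. Forward motion is stopped by the bar at ox ≈ −4.6 mm and the lift is stopped by the hook at oz ≈ 9.2 mm, so the near edge is at x ≈ −20 mm. Now I rock down to 15° in small steps, watching the force.

```bash
python3 - <<'E'
from h import *
for th in(24,22,20,18,16.5,15):
    dx,dz,cl=np.array(mouth(th))*1e3
    go(-20.2+dx-.6,0,dz+.35,th,rate=.012)
    print(th,"act",np.round(rel(th),2),"F",np.round(F(),1))
env.dwell(.2); s=show("end",15)
f=env.grab_frame("side"); u=proj(f,[w(0,0,.05)])[0].astype(int)
cv2.imwrite("pics/d.png",cv2.resize(f["image"][u[1]-60:u[1]+60,u[0]-70:u[0]+70],None,fx=5,fy=5,interpolation=cv2.INTER_CUBIC))
for th in(15,8,0):
    t=np.radians(th); print(env.inverse_kinematics(w(-.003+.032*np.cos(t)-.048*np.sin(t),0,.033+.032*np.sin(t)+.048*np.cos(t)),[180,-th,PYAW]))
E
```

```text
24 act [-4.99  0.17  8.47] F [-1.2  0.1 -1.8]
22 act [-4.26  0.31  7.94] F [-2.7  0.6 -0.6]
20 act [-4.15  0.13  7.18] F [-1.5  0.4 -0.8]
18 act [-3.89  0.03  6.56] F [-0.7  0.4 -1.8]
16.5 act [-3.8   0.02  6.14] F [-0.2  0.3 -1.4]
15 act [-3.57  0.03  5.7 ] F [ 0.4  0.5 -1. ]
end 20.29 o(mm) [-3.8   0.05  5.84] rot [-1.8e+02 -1.0e-01 -4.6e+00] F [-0.4 -0.4 -1.4] op 0.4079
[ 29.07036183  17.10605013 -31.81087595  16.913942   -29.59452721
  42.37951233]
[ 26.86181241  20.69508086 -21.53029907   6.35094656 -41.11692403
  53.94422515]
[ 2.41483039e+01  2.52473415e+01 -1.17068028e+01  2.54444375e-14
 -5.30458557e+01  6.12016961e+01]
```

View pics/d.png

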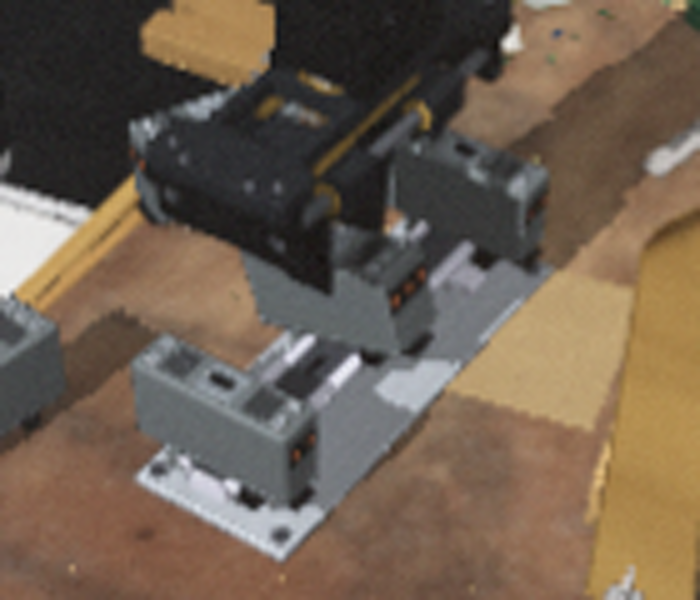

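The lip is hooked and the module tilted, with the foot end (360,355) just above the far flange and low forces. I lower until the foot touches, release, and back straight off.

```bash
python3 - <<'E'
from h import *
f0=F()
for th in(14,13,12,11):
    dx,dz,cl=np.array(mouth(th))*1e3
    go(-20.2+dx-.6,0,dz+.35,th,rate=.008); env.dwell(.1); f=F()
    print(th,"act",np.round(rel(th),2),"dF",np.round(f-f0,1),"T",np.round(env.read_state()['wrist_torque'],2))
    if np.linalg.norm(f-f0)>2.5: break
env.gripper_to(.62); env.dwell(.1); s=show("open",th)
a=R.from_euler('xyz',s['tool_rot'],degrees=True).as_matrix()[:,2]
env.move_straight(s['position']-a*.08,rate=.12)
env.dwell(.1)
for n in("side",):
    f=env.grab_frame(n); u=proj(f,[w(0,0,.05)])[0].astype(int)
    cv2.imwrite("pics/e.png",cv2.resize(f["image"][u[1]-60:u[1]+60,u[0]-70:u[0]+70],None,fx=5,fy=5,interpolation=cv2.INTER_CUBIC))
show("up",0)
E
```

```text
14 act [-3.68 -0.03  5.36] dF [ 1.  -0.2 -0.3] T [-0.04 -0.06  0.03]
13 act [-3.58 -0.03  5.07] dF [1.2 0.8 0.5] T [-0.03 -0.05 -0.04]
12 act [-3.33  0.01  4.82] dF [ 2.  -0.4 -0.6] T [-0.07 -0.29  0.03]
11 act [-3.1   0.09  4.61] dF [1.9 0.7 0.2] T [ 0.02 -0.44  0.03]
open 22.5 o(mm) [-3.27 -0.    4.55] rot [180.    4.   -4.7] F [-0.1 -0.5 -0.2] op 0.6218
up 23.47 o(mm) [-0.47 -0.27 82.14] rot [179.9   4.1  -4.7] F [-0.3 -0.2 -1. ] op 0.6214
```

View pics/e.png

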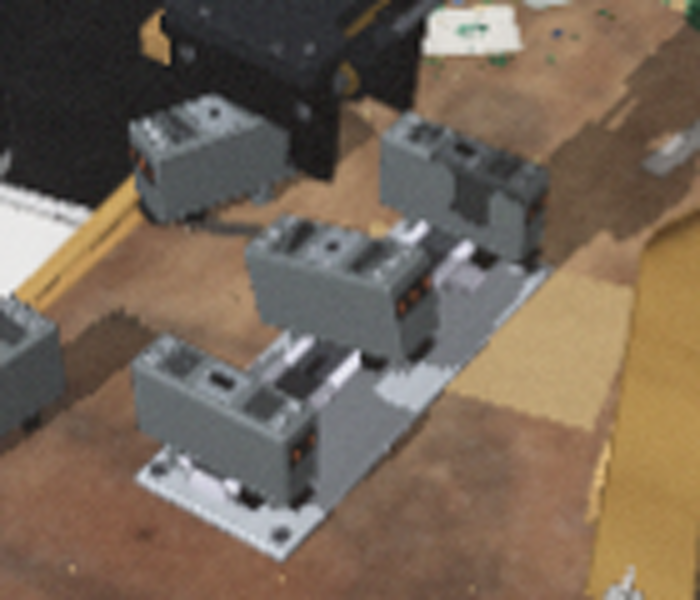

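The module rests hooked, the far end (410,300) still raised, and the foot is on the far flange. Now I press the far top with shut fingers in small steps.

```bash
cat >> h.py <<'E'
def press(th,gap=0.,mx=32.):
    t=np.radians(th); c,s=np.cos(t),np.sin(t)
    if th>0:
        dx,dz,_=np.array(mouth(th))*1e3
        k=min(1,th/12); ox,oz=-20.2+dx-.7,dz*1.0+.3-.8*(1-k)
    else: ox,oz=-2.3,.3
    h=48+gap
    return w((ox+mx*c-h*s)*1e-3,0,.028+(oz+mx*s+h*c)*1e-3),[180,-max(th,0),PYAW]
E
python3 - <<'E'
from h import *
env.gripper_to(0,grasp_force=20)
env.goto(*press(13,30)); env.move_straight(press(13,6)[0],rate=.06); env.dwell(.15)
f0=F(); show("above",0)
done=False; peak=0
for th in np.arange(13,-4.1,-.75):
    p,o=press(th,0 if th>0 else th*.6); env.move_straight(p,rotation=o,rate=.015)
    s=env.read_state(); f=PR.T@s['force']-f0
    e=np.linalg.norm(s['position']-p)*1e3
    print(round(th,2),np.round(f,1),"err",round(e,2))
    if f[2]>24: break
show("end",0)
E
```

```text
above 25.77 o(mm) [20.59  0.13 53.55] rot [-180.   -13.    -4.6] F [ 0.2 -0.   0.4] op 0.0062
13.0 [ 0.5 -0.5 -0.4] err 0.09
12.25 [-0.2  0.6 -0.4] err 0.52
11.5 [-0.9 -0.   0.2] err 0.31
10.75 [-0.1 -0.6 -0.7] err 0.24
10.0 [ 0.2 -0.3  0.5] err 0.23
9.25 [-0.  -0.7 -0.5] err 0.24
8.5 [-0.6  0.5 -0.3] err 0.23
7.75 [ 0.2 -1.  -0.3] err 0.21
7.0 [ 0.5  0.7 -0.2] err 0.22
6.25 [ 0.9  0.4 -0.8] err 0.18
5.5 [ 0.6 -0.2  0.1] err 0.2
4.75 [ 0.2 -0.   0.4] err 0.19
4.0 [-0.  -0.6 -0.8] err 0.17
3.25 [-0.7 -0.4 -0.7] err 0.15
2.5 [-0.9 -0.9 -0.5] err 0.15
1.75 [-0.7 -0.6 -1. ] err 0.16
1.0 [-0.4 -0.4 -0.2] err 0.14
0.25 [ 0.  -0.1 -0.8] err 0.17
-0.5 [-0.4 -0.7 -1. ] err 0.1
-1.25 [ 0.2  0.1 -0.6] err 0.11
-2.0 [ 0.  -0.2 -0.4] err 0.09
-2.75 [-0.4  0.3  0.2] err 0.11
-3.5 [-0.2  0.3  0. ] err 0.11
end 31.82 o(mm) [ 3.733e+01 -1.000e-02  3.241e+01] rot [180.    0.   -4.7] F [-0.   0.3  0.4] op 0.007
```

```bash
python3 - <<'E'
from h import *
s=env.read_state(); print(s['position'], PR.T@(s['position']-[PX,PY,0]))
ims=[]
for n in("side","top"):
    f=env.grab_frame(n); u=proj(f,[w(0,0,.05)])[0].astype(int)
    ims.append(cv2.resize(f["image"][u[1]-60:u[1]+60,u[0]-40:u[0]+40],None,fx=5,fy=5,interpolation=cv2.INTER_CUBIC))
cv2.imwrite("pics/g.png",np.hstack(ims))
E
```

```text
[0.59620344 0.09035933 0.07205892] [ 3.24111876e-02 -1.31768030e-05  7.20589192e-02]
```

View pics/g.png

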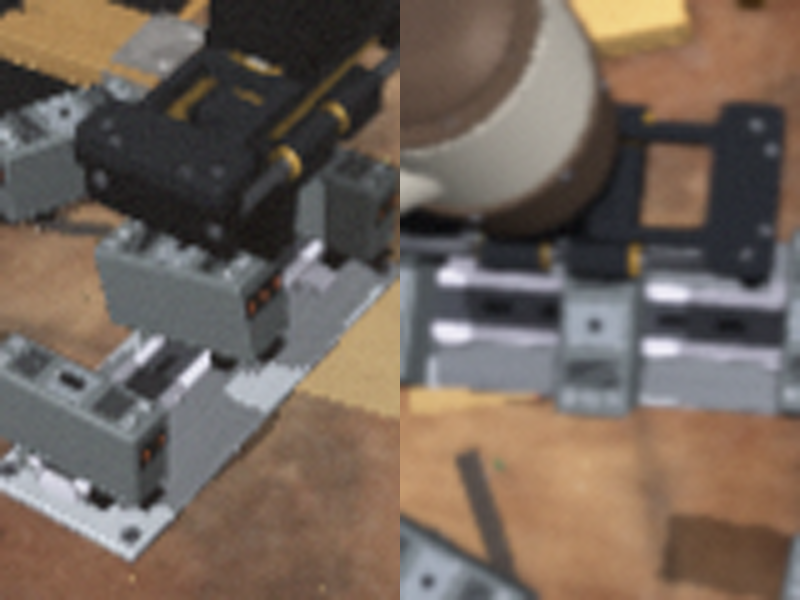

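The fingers hover at (220,245) on the far part without any contact force, which doesn't fit. I back off and fit the module's actual tilt and position from the masks.

```bash
cat >> h.py <<'E'
def sil3(f,v,S=4):
    ox,oy,oz,th,yaw=v; m=np.zeros((400*S,640*S),np.uint8)
    M=(R.from_euler('z',PYAW+yaw,degrees=True)*R.from_euler('y',-th,degrees=True)).as_matrix()
    for p in RELAY:
        u=proj(f,(p-[0,0,.0115])@M.T+w(ox*1e-3,oy*1e-3,.028+oz*1e-3))
        cv2.fillConvexPoly(m,cv2.convexHull(((u+.5)*S).astype(np.float32)).astype(np.int32),255)
    return cv2.resize(m,(640,400),interpolation=cv2.INTER_AREA)/255.
def fit3(V,x0):
    cost=lambda v:sum(np.abs(sil3(f,v)-m).sum()/m.sum() for f,m in V)
    best=None
    for t in(0,6,12):
        x=np.array(x0,float); x[3]=t
        r=minimize(cost,x,method='Nelder-Mead',options=dict(initial_simplex=np.vstack([x,x+np.diag([5,5,4,6,4.])]),xatol=.02,fatol=1e-4,maxiter=400))
        print("start",t,np.round(r.x,1),round(r.fun,3))
E
python3 - <<'E'
from h import *
s=env.read_state(); env.move_straight(s['position']+[0,0,.07],rate=.15)
env.goto([.40,.20,.22],[180,0,PYAW]); env.dwell(.1)
V=[]
for n in("side","top"):
    f=env.grab_frame(n); cv2.imwrite(f"pics/k_{n}.png",f["image"])
    o=masks(f,"relay_centre",w(0,0,.055)); print(n,[(round(a,1),round(b,2),int(m.sum())) for a,b,m in o])
    if o and o[0][0]<12:
        V.append((f,o[0][2].astype(float))); np.save(f"m_{n}.npy",o[0][2])
print(env.read_state()['clock'])
for vs in [V]+([[v] for v in V] if len(V)>1 else []): fit3(vs,[-3,0,2,0,0])
E
```

```text
side [(np.float64(1.9), 0.7, 905), (np.float64(78.2), 0.9, 877)]
top [(np.float64(3.1), 0.8, 629), (np.float64(63.6), 0.81, 570), (np.float64(78.5), 0.8, 629)]
33.775
start 0 [-1.8 -0.6  6.7 12.2 -2.4] 0.192
start 6 [-3.4 -0.1  4.8  8.6 -1.6] 0.205
start 12 [-2.1  0.4  5.4 11.2 -1.4] 0.19
start 0 [-1.4  1.6  5.1 12.8 -2.7] 0.07
start 6 [-3.7  4.2  2.1 11.7 -1.8] 0.068
start 12 [-3.3  4.1  2.7 10.6  0.3] 0.069
start 0 [-6.2 -0.5  2.5  5.   1.1] 0.106
start 6 [-3.  -1.   3.7  8.7  0.8] 0.102
start 12 [-1.9 -0.8  3.2 12.8 -0.4] 0.096
```

```bash
python3 - <<'E'
from h import *
env.goto(w(.015,0,.12),[180,0,PYAW]); env.move_straight(w(.015,0,.098),rate=.08); env.dwell(.15)
f0=F()
for z in np.arange(.096,.0789,-.001):
    env.move_straight(w(.015,0,z),rate=.015)
    s=env.read_state(); f=PR.T@s['force']-f0
    print(round(z,4),np.round(s['position'][2],4),np.round(f,1),np.round(s['wrist_torque'],2))
    if f[2]>3: break
ims=[]
for n in("side","top"):
    f=env.grab_frame(n); u=proj(f,[w(0.01,0,.07)])[0].astype(int)
    t=proj(f,[s['position']])[0]-u
    im=cv2.resize(f["image"][u[1]-50:u[1]+50,u[0]-40:u[0]+40],None,fx=5,fy=5,interpolation=cv2.INTER_CUBIC)
    cv2.circle(im,(int((t[0]+40)*5),int((t[1]+50)*5)),4,(0,0,255),1); ims.append(im)
cv2.imwrite("pics/n.png",np.hstack(ims)); print(s['clock'],s['position'],s['opening'])
E
```

```text
0.096 0.096 [-0.8  0.1  0.2] [0.   0.03 0.  ]
0.095 0.0949 [-0.5  0.8  0.9] [-0.07 -0.   -0.01]
0.094 0.0939 [-0.7  0.2 -0.5] [-0.03  0.02 -0.01]
0.093 0.0929 [0.7 0.  0.6] [-0.03 -0.01 -0.  ]
0.092 0.0919 [0.3 1.  0.9] [-0.01  0.02  0.05]
0.091 0.0909 [-1.  -0.   0.3] [-0.01 -0.05  0.01]
0.09 0.0899 [-0.8  1.5  0.1] [-0.    0.    0.01]
0.089 0.0889 [-0.   0.2  0.3] [-0.05  0.01 -0.01]
0.088 0.0879 [-0.4  0.4  0.1] [-0.03 -0.07  0.02]
0.087 0.0869 [-0.2  0.9  0.5] [0.   0.01 0.07]
0.086 0.0859 [0.2 0.9 0.3] [-0.02 -0.04  0.01]
0.085 0.0849 [-1.4  0.2  0.4] [-0.01  0.03  0.01]
0.084 0.0839 [-1.1  1.8  0.7] [-0.01  0.03  0.03]
0.083 0.0829 [-0.2  0.9 -0.9] [-0.06 -0.04  0.01]
0.082 0.0819 [-0.5  1.6  1.1] [-0.05 -0.04 -0.01]
0.081 0.0809 [ 0.   0.7 -0.4] [0.02 0.03 0.05]
0.08 0.0799 [-0.6  0.7  0. ] [0.01 0.   0.02]
0.079 0.0789 [-0.3  0.9 -0.4] [ 0.01  0.07 -0.03]
39.8083 [0.57878021 0.09176922 0.07890916] 0.0032943055090585266
```

View pics/n.png

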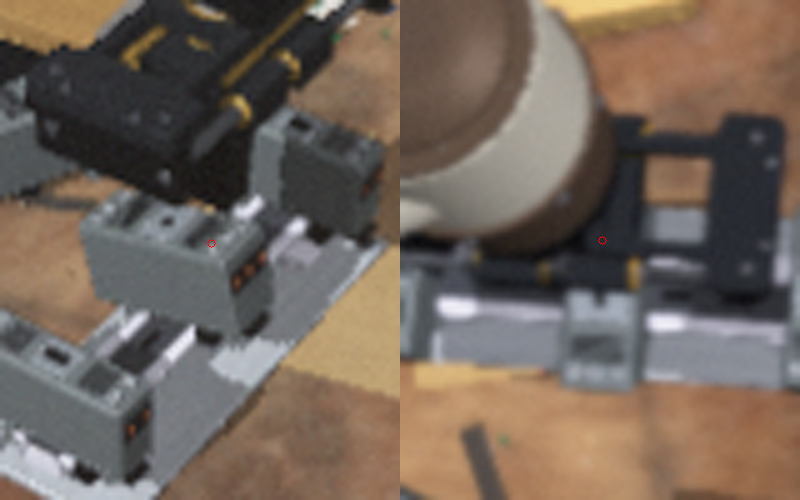

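The picture shows the red TCP mark (211,243) on the housing's top, but the shut fingers end clearly above it, near (213,207). So the module is still hooked and raised, and the fingertips lie well higher than the nominal TCP. I continue down by feel until touching, then follow the arc while pressing.

```bash
python3 - <<'E'
from h import *
x,z=.015,.079; f0=F(); hit=False
while z>.052:
    z-=.0015; env.move_straight(w(x,0,z),rate=.03); f=F()-f0
    if f[2]>2.5: hit=True; print("touch",z,np.round(f,1)); break
if not hit: print("no touch",z)
if hit:
    z0=z; flag=0; pk=0
    while z>z0-.015:
        z-=.0006; x+=.0005 if x<.024 else 0
        env.move_straight(w(x,0,z),rate=.02); s=env.read_state(); f=PR.T@s['force']-f0
        print(round((z0-z)*1e3,1),np.round(f,1),round(s['position'][2]-z,4))
        pk=max(pk,f[2])
        if f[2]>25: break
show("end",0)
E
```

```text
touch 0.05499999999999998 [ 2.  -0.3  5.3]
0.6 [ 1.6 -0.3  7.8] 0.0012
1.2 [1.4 0.6 5.9] 0.0014
1.8 [ 0.8 -0.1  7.2] 0.0015
2.4 [ 2.  -0.4  6.9] 0.0017
3.0 [ 0.9 -0.5  6.9] 0.0018
3.6 [ 1.6 -0.7  7.8] 0.0019
4.2 [-1.3  0.6  0.3] -0.001
4.8 [-0.7 -0.1  1.1] -0.0007
5.4 [-0.3  0.3 -1.1] -0.0002
6.0 [0.4 0.8 0.5] -0.0
6.6 [0.  0.8 0.9] -0.0001
7.2 [-0.9  0.  -0.7] -0.0001
7.8 [-0.7  0.9 -0.2] -0.0001
8.4 [-0.5  0.2  0. ] -0.0001
9.0 [-0.7 -0.5 -0.2] 0.0
9.6 [-0.9  0.2  3.7] 0.0004
10.2 [-0.7 -1.   5.1] 0.0009
10.8 [ 0.4 -0.7  6.3] 0.0014
11.4 [ 0.3 -1.5  7.5] 0.002
12.0 [-0.5 -0.6  9.5] 0.0025
12.6 [ 0.3 -2.2 10.5] 0.003
13.2 [-0.7 -1.4 13.9] 0.0035
13.8 [-0.2 -1.1 14.7] 0.004
14.4 [-0.7 -2.1 16.6] 0.0045
15.0 [-1.6 -2.5 18.9] 0.005
end 50.16 o(mm) [32.78  0.4   5.39] rot [-179.9   -0.5   -4.5] F [-1.  -2.6 18.7] op 0.0041
```

It clicked at about 8 N, then came to a firm stop 10 mm below first touch, which is the expected flush height. I back off and verify with masks.

```bash
python3 - <<'E'
from h import *
s=env.read_state(); env.move_straight(s['position']+[0,0,.07],rate=.12)
env.goto([.40,.20,.22],[180,0,PYAW]); env.dwell(.1)
V=[]
for n in("side","top"):
    f=env.grab_frame(n); cv2.imwrite(f"pics/z_{n}.png",f["image"])
    o=masks(f,"relay_centre",w(0,0,.052))
    if o and o[0][0]<12: V.append((f,o[0][2].astype(float)))
    for t in("pin_tin","screw_jar","third_hand"): print(n,t,[np.round(d["xyz"],3) for d in env.search_frame(f,t)[:1]])
print(len(V),env.read_state()['clock'],env.read_state()['force'])
fit3(V,[-3,0,0,0,0])
for v in([-3,0,0,0,0],[-3,0,0,4,0],[-3,0,0,8,0]): print(v,[round(np.abs(sil3(f,v)-m).sum()/m.sum(),3) for f,m in V])
E
```

```text
side pin_tin [array([ 0.734, -0.146,  0.025])]
side screw_jar [array([ 0.723, -0.276,  0.033])]
side third_hand [array([ 0.759, -0.012,  0.011])]
top pin_tin [array([ 0.728, -0.142,  0.026])]
top screw_jar [array([ 0.72 , -0.264,  0.037])]
top third_hand [array([ 0.756, -0.015,  0.005])]
2 52.5 [-0.08877335 -0.98354206 -0.0062222 ]
start 0 [-2.5  0.1  1.1  1.6 -0.3] 0.187
start 6 [-1.5 -0.   1.9  2.8 -0.5] 0.186
start 12 [ 1.3 -0.4  3.9  7.8 -2. ] 0.192
[-3, 0, 0, 0, 0] [np.float64(0.125), np.float64(0.092)]
[-3, 0, 0, 4, 0] [np.float64(0.151), np.float64(0.103)]
[-3, 0, 0, 8, 0] [np.float64(0.189), np.float64(0.172)]
```

```bash
python3 -c "
from h import *
print(env.close_job())"
```

```text
the job is handed in; nothing more can be done
None
```

The relay module's lip was hooked under the near edge first, and its foot then clicked home at about 8 N; the final mask fit shows it flush (0–3° tilt, within the fit's accuracy) and within 0.5° of square, the tin, jar and clamp had not moved, and I handed the job in at about 52.5 s with the arm clear.

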